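# Set the range tester to its third click and trigger it

## Task

Test the key remote's range: with a fingertip or the outside of the fingers, push the attenuator lever of the range tester towards the tester's left end, one click at a time and letting it settle a moment in each, until it rests in the third click; do not run it past. Then press the button of the hand switch all the way down and let it come up again. Only push and press: do not pinch the lever, and leave the remote in its bay and everything else standing about as it is.

Things in the scene. Friction and masses are not known exactly. Their poses are not given: they have to be found in the camera images.
- tester: Range tester: low grey box, aluminium panel, fixed on the mat, 140 (x) x 240 (y) x 42 mm high. Origin: centre of underside; y points to its left end (push the lever this way), x off the robot; turned by up to 0.4 rad. A black slot runs along y at x = 30 mm, y = -58 to +46, with a mark beside it at each click. Nearer: the remote's bay (rim 3 mm) and a flush read-out. Nothing else stands on it.
- attenuator (a joint): Lever's travel along tester +y, m: 0 at the right stop, 0.088 at the left. Starts at 0 to 0.010, where it slides freely (1 N) and stays put. Clicks at 0.025, 0.040, 0.055 (third), 0.070, 0.085; humps half-way between, at 0.0175, 0.0325, 0.0475, 0.0625. Leaving a click takes up to 8 N, fading to 0 at the hump; 1 to 2 mm on, it snaps 5 mm ahead of the finger into the next click and stays.
- lever_top (a point): Middle of the lever's top, 31 mm above the panel (77 above the counter). The lever is an upright black plastic paddle, round-topped, ribbed faces, 28 mm wide across the slot (tester x), 12 mm thick along it (tester y), rising from 3 mm above the panel. Its push face is 6 mm to the tester's -y side of this point; on that side the panel is free for 60 mm or more.
- test_button (a joint): Travel of the hand switch's button, m: 0 up, 0.006 fully down. A spring returns it; fully down takes 5 N.
- test_button_top (a point): Centre of the top of the hand switch's button, 48 mm above the counter when up; moves with it. The button is a black disc, 34 mm across, on a low dark ring, on a grey box 70 x 70 x 30 mm fixed to the counter, right of the tester. Press straight down; when fully down its top is still 12 mm above the box.
- key_remote: Black key remote, 36 x 66 x 14 mm, lying loose in its bay on the tester's panel; origin at the centre of its underside. To be left there.
- tape_roll: Roll of brown tape lying flat, 91 mm across, 24 mm high, loose, beside the hand switch, to its left or right; origin at the centre of its underside. Leave alone.
- padlock: Brass padlock lying flat, 42 x 67 x 17 mm, loose, at the back right of the tester; origin at the centre of its underside. Leave alone.
- calculator: Pocket calculator lying flat, 70 x 116 x 15 mm, loose, at the right end; origin at the centre of its underside. Leave alone.

How it is judged:
By the outcome, as a careful person would: the job done as asked, in the order asked, and still so for the second after the job is handed in, with the robot touching nothing.
It also fails if it takes over 61 s, if anything falls off the work surface, if the arm or the gripper's body presses on something with over 40 N, if the wrist force passes 120 N, or if a joint passes its speed limit or range.

## Robot

A 6-joint arm with a two-finger parallel gripper is mounted at the origin on a cart in front of the work surface, level with it; the furniture and walls round the work are solid. World frame = base frame: x ahead of the robot, y to its left, z up, the work surface at z = 0. Lengths are in m, angles in degrees, forces in N, time in s.
With the tool pointing down it reaches from about 0.225 to 0.725 m from the base axis. Payload 3.1 kg.
Tool frame: the origin (TCP) lies where the fingers leave the gripper's body, on its centre line; the fingertips stand 73 mm ahead of it and the grasp point (between the pads) lies 54 mm ahead of it (ctrl.tcp_to_grasp is the distance from the TCP to the grasp point, in m); z points along the fingers, y is the line along which they close (so a half turn about z gives the same grasp; the last joint's range is limited). The gripper opens to 85 mm and grips with 20 to 120 N. Pads are 22 mm wide; open, the fingers measure 114 mm over their backs; the gripper's body (76 mm by 85 mm) begins 54 mm behind the grasp point. The pads swing forward as they close: fully open they stand 13 mm farther back than shut.
Start: joints at [64.412, 2.75, 5.684, 92.934, 0, 82.678], TCP at [0.165, 0.499, 0.304] pointing down, gripper open.
Joint ranges: [-166.93, 166.93], [-56.73, 111.36], [-69.38, 81.34], [-121.58, 131.49], [-85.45, 84.26], [-180, 180]. Speed limits (degrees/s): [159.86, 159.86, 180, 180, 180, 180].

## Interface

Orientations are given as a 3x3 rotation matrix whose columns are the frame's x, y, z axes.
In Python, from bench import ctrl gives the robot as it stands.
- The arm moves only by the tool drive_tool, never from a script. Its argument "targets" is a list of rows, each a list of 6 numbers: the shift along the world's x, y, z in m, then the turn, a rotation vector about the world's x, y, z in degrees. A call has 1 to 10 rows; each row shifts and turns the commanded pose from where the row before left it; what a row does not reach is not made up. A row lasts 1/12 s, in which the tool goes at most 41.7 mm and 7.16 degrees, less where a joint would pass 70% of its speed; a pose out of reach is approached as far as the arm can. A call is refused whole if a number of a shift passes 0.0417 or a number of a turn 7.16, either way. A call with a gripper value outside its range is refused whole. "claw" is the finger opening in m, from 0 to 0.0854, set as the call begins (left out, the last holds). The fingers move at their own pace and stop on an object; "grip_force" is the grip in N (left out, the last holds). Time passes only in rows, so rows that do not move let the fingers close. It gives the time, the measured TCP pose, the force, the opening and the grip force at its end, in the units of the state.
- ctrl.get_state(): the state, without advancing time (a new reading comes with each control period).
- ctrl.capture(name): name is "side" or "top"; returns a dict with "pixels" (480x640x3 uint8, blue, green, red), "range_z" (480x640 float32, m along the optical axis (not along the pixel's ray), 0 where there is no reading), "camera_matrix" (3x3 intrinsics, pixels), "view" (4x4, takes a point from world to camera coordinates). Camera axes: x right, y down, z forward; pixel columns grow to the right and rows downward; lengths in m; the calibration is good to about 2 mm. A picture is of the moment at which its call begins.
- ctrl.finish_job(): hands the job in; it is judged then, once.
The state is a dict: "t": time; "qpos": joint angles; "qd": joint speeds; "tau": joint torques, N m; "position": TCP position; "ee_rot": TCP orientation; "ft_force": force on the tool from outside, world axes, zero at the start; "torque": the same for the moment, N m; "gripper_width": finger opening in m; "grasp_force": force on a finger pad.
Only numpy, scipy, OpenCV 4.12 (cv2) and the standard library are available. Lean on these libraries where they do the work, as an engineer would, in place of code of your own. Each camera call takes 0.05 s, during which the arm holds its last target. There are 200 camera calls.

## Working session

There is one attempt and no reset: what is moved stays moved. The work goes in short steps, Python scripts to look and compute and a tool call to move; the robot and the scene stay as the last step left them, time stands still between calls to the robot, and variables do not carry over. Pictures are saved under pics/ and viewed, at most 10 in all, crops included, and the job is handed in when it is done.

Besides the shell and the picture viewer there is one more tool, called after ">>>" by a JSON object that holds its "api" and its "payload". drive_tool: Moves the arm, as the interface text tells. Its arguments: {"type":"object","properties":{"targets":{"type":"array"},"claw":{"type":"number"},"grip_force":{"type":"number"}},"required":["targets"]}

```bash
mkdir -p pics; cat > h.py <<'E'
import numpy as np, cv2
from bench import ctrl
def cap(n):
    c=ctrl.capture(n); return c
def world(c):
    K=c["camera_matrix"];V=np.linalg.inv(c["view"]);z=c["range_z"]
    v,u=np.mgrid[:480,:640]
    P=np.stack([(u-K[0,2])/K[0,0]*z,(v-K[1,2])/K[1,1]*z,z,np.ones_like(z)],-1)
    W=(P@V.T)[...,:3]; W[z==0]=np.nan; return W
E
python3 - <<'E'
from h import *
for n in("top","side"):
    c=cap(n); cv2.imwrite(f"pics/{n}0.png",c["pixels"]); np.savez(f"{n}0.npz",**c)
    print(n,np.linalg.inv(c["view"]).round(3),c["camera_matrix"][0,0])
s=ctrl.get_state();print(s["t"],s["position"],s["ee_rot"],s["gripper_width"])
E
```

```text
top [[ 0.009 -0.984  0.18   0.35 ]
 [-1.    -0.008  0.006 -0.087]
 [-0.004 -0.18  -0.984  0.998]
 [ 0.     0.     0.     1.   ]] 476.10490765484394
side [[ 1.     0.022 -0.006  0.51 ]
 [ 0.015 -0.438  0.899 -0.977]
 [ 0.017 -0.899 -0.438  0.513]
 [ 0.     0.     0.     1.   ]] 518.0469209887982
0.1 [0.16436884 0.49817105 0.30281742] [[-9.49621794e-01  3.13396790e-01 -9.48769621e-04]
 [ 3.13398085e-01  9.49619887e-01 -1.92612152e-03]
 [ 2.97330199e-04 -2.12642956e-03 -9.99997695e-01]] 0.08519830473708175
```

View pics/top0.png

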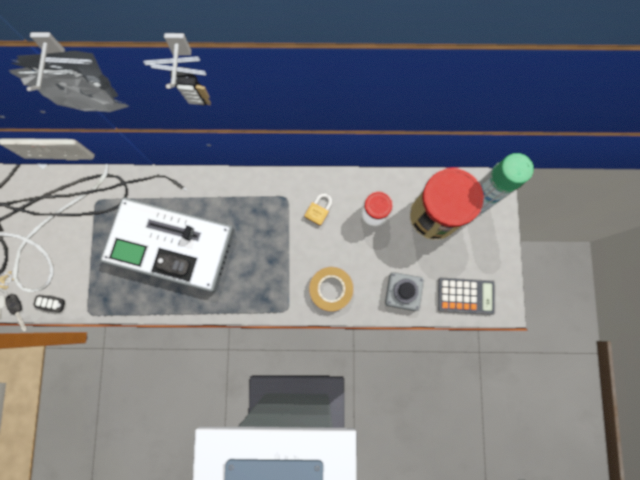

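View pics/side0.png

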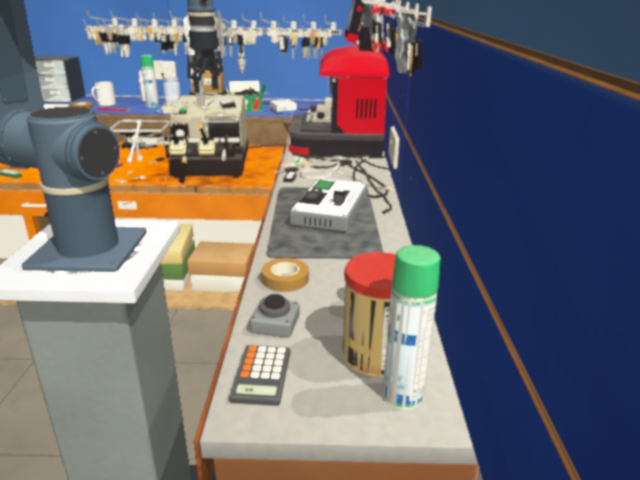

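The top view shows the tester around (168,245), its slot running (150,222)–(200,238) with the lever near its right end at (190,233), and the remote at (174,264). The button is at (406,290) with the tape roll at (330,290) beside it. The side view shows the same layout, with the jar and cans at the back right.

```bash
cat >> h.py <<'E'
def ray(c,uv,z):
    K=c["camera_matrix"];V=np.linalg.inv(c["view"])
    uv=np.atleast_2d(uv).astype(float)
    d=np.c_[(uv[:,0]-K[0,2])/K[0,0],(uv[:,1]-K[1,2])/K[1,1],np.ones(len(uv))]@V[:3,:3].T
    o=V[:3,3]; return o+d*((z-o[2])/d[:,2])[:,None]
E
python3 - <<'E'
from h import *
t=dict(np.load("top0.npz"));s=dict(np.load("side0.npz"))
W=world(t);p=t["pixels"]
roi=np.zeros((480,640),bool);roi[190:300,90:240]=1
m=(roi&(p.min(2)>170)).astype(np.uint8)
m=cv2.morphologyEx(m,cv2.MORPH_OPEN,np.ones((3,3)))
c=max(cv2.findContours(m,cv2.RETR_EXTERNAL,cv2.CHAIN_APPROX_NONE)[0],key=cv2.contourArea)
q=ray(t,c[:,0,:],0.046)[:,:2]
r=cv2.minAreaRect(q.astype(np.float32));print(r,cv2.boxPoints(r))
print("panel z",np.nanmedian(W[m>0][:,2]))
b=cv2.boxPoints(r)
e=[b[1]-b[0],b[2]-b[1]];e=max(e,key=np.linalg.norm);a=e/np.linalg.norm(e);a=a*np.sign(a[1])
X=np.array([a[1],-a[0]]);print("yaxis",a,"xaxis",X,"yaw",np.degrees(np.arctan2(-a[0],a[1])))
o=np.array(r[0])
k=roi&(W[...,2]>0.064)&(W[...,2]<0.09)
L=W[k];loc=np.c_[(L[:,:2]-o)@X,(L[:,:2]-o)@a,L[:,2]];print(len(L),loc.min(0),loc.max(0),np.median(loc,0));print(np.argwhere(k).min(0),np.argwhere(k).max(0))
# dark slot/lever pixels
d=roi&(p.max(2)<70)
D=ray(t,np.argwhere(d)[:,::-1],0.046)[:,:2]-o;dl=np.c_[D@X,D@a];g=dl[(dl[:,0]>10)&(dl[:,0]<60)&(abs(dl[:,1])<80)];print("dark",g.min(0),g.max(0))
# button
roi=np.zeros((480,640),bool);roi[270:312,385:428]=1
k=roi&(p.max(2)<50);k=cv2.morphologyEx(k.astype(np.uint8),cv2.MORPH_OPEN,np.ones((3,3)))
cc=max(cv2.findContours(k,cv2.RETR_EXTERNAL,cv2.CHAIN_APPROX_NONE)[0],key=cv2.contourArea);print("btn",cv2.minEnclosingCircle(cc),ray(t,cv2.minEnclosingCircle(cc)[0],.048))
kk=roi&(W[...,2]>0.042)&(W[...,2]<.06);print("btn depth",kk.sum(),np.median(W[kk],0),W[kk].min(0),W[kk].max(0))
i=cv2.resize(p[190:300,90:240],None,fx=5,fy=5,interpolation=2);cv2.imwrite("pics/c1.png",i)
i=cv2.resize(s["pixels"][165:240,270:390],None,fx=6,fy=6,interpolation=2);cv2.imwrite("pics/c2.png",i)
# all tall things in work zone
for nm,(u0,u1,v0,v1) in dict(redcan=(360,395,190,230),jar=(410,485,170,240),tape=(305,355,265,315)).items():
    w=W[v0:v1,u0:u1].reshape(-1,3);w=w[w[:,2]>.015];print(nm,w.min(0),w.max(0))
E
```

```text
((0.5160529613494873, 0.22792381048202515), (0.23411880433559418, 0.1336868703365326), 75.509521484375) [[0.42204538 0.13131367]
 [0.5514796  0.09786265]
 [0.6100606  0.32453394]
 [0.48062634 0.35798496]]
panel z 0.04763629970458033
yaxis [0.2502191  0.96818924] xaxis [ 0.96818924 -0.2502191 ] yaw -14.490476
130 [-0.05240182 -0.05576314  0.06411616] [ 0.04333792 -0.00419201  0.08234572] [ 0.02657788 -0.04630884  0.07742186]
[225 159] [272 193]Traceback (most recent call last):
  File "<stdin>", line 19, in <module>
    return umr_minimum(a, axis, None, out, keepdims, initial, where)
ValueError: zero-size array to reduction operation minimum which has no identity
```

```bash

python3 - <<'E'
from h import *
t=dict(np.load("top0.npz"));s=dict(np.load("side0.npz"))
W=world(t);p=t["pixels"]
o=np.array([.516,.228]);a=np.array([.2502,.9682]);X=np.array([.9682,-.2502])
roi=np.zeros((480,640),bool);roi[190:300,90:240]=1
k=roi&(W[...,2]>0.064)&(W[...,2]<0.09)
L=W[k];loc=np.c_[(L[:,:2]-o)@X,(L[:,:2]-o)@a,L[:,2]];loc=loc[loc[:,0]>0]
for z0 in(.064,.07,.075,.078):
  q=loc[loc[:,2]>z0];print(z0,len(q),np.percentile(q,[3,50,97],axis=0).round(4).tolist())
d=roi&(p.max(2)<90)
D=ray(t,np.argwhere(d)[:,::-1],0.046)[:,:2]-o;dl=np.c_[D@X,D@a];g=dl[(dl[:,0]>5)&(dl[:,0]<60)&(abs(dl[:,1])<80)];print("dark",len(g),g.min(0) if len(g) else 0,g.max(0) if len(g) else 0)
roi=np.zeros((480,640),bool);roi[270:312,385:428]=1
k=roi&(p.max(2)<60);k=cv2.morphologyEx(k.astype(np.uint8),cv2.MORPH_OPEN,np.ones((3,3)))
cc=max(cv2.findContours(k,cv2.RETR_EXTERNAL,cv2.CHAIN_APPROX_NONE)[0],key=cv2.contourArea);print("btn",cv2.minEnclosingCircle(cc),ray(t,cv2.minEnclosingCircle(cc)[0],.048))
kk=roi&(W[...,2]>0.042)&(W[...,2]<.06);print("btn depth",kk.sum(),np.median(W[kk],0),W[kk].min(0),W[kk].max(0))
i=cv2.resize(p[190:300,90:240],None,fx=5,fy=5,interpolation=2);cv2.imwrite("pics/c1.png",i)
i=cv2.resize(s["pixels"][165:240,270:390],None,fx=6,fy=6,interpolation=2);cv2.imwrite("pics/c2.png",i)
for nm,(u0,u1,v0,v1) in dict(redcan=(360,395,190,230),jar=(410,485,170,240),tape=(305,355,265,315)).items():
    w=W[v0:v1,u0:u1].reshape(-1,3);w=w[w[:,2]>.015];print(nm,w.min(0),w.max(0))
E
```

```text
0.064 116 [[0.0158, -0.0502, 0.0652], [0.0287, -0.0467, 0.0779], [0.0427, -0.0387, 0.0813]]
0.07 101 [[0.0162, -0.0501, 0.0706], [0.0291, -0.0456, 0.0783], [0.0427, -0.0385, 0.0814]]
0.075 80 [[0.0169, -0.0501, 0.076], [0.0297, -0.0445, 0.0787], [0.0418, -0.0387, 0.0815]]
0.078 57 [[0.0169, -0.05, 0.0781], [0.03, -0.0448, 0.0793], [0.0413, -0.0394, 0.0817]]
dark 0 0 0Traceback (most recent call last):
  File "<stdin>", line 14, in <module>
ValueError: max() iterable argument is empty
```

```bash

python3 - <<'E'
from h import *
t=dict(np.load("top0.npz"));s=dict(np.load("side0.npz"))
W=world(t);p=t["pixels"];print(p.dtype,p.shape,p[264,174],p[233,188],p[290,406])
o=np.array([.516,.228]);a=np.array([.2502,.9682]);X=np.array([.9682,-.2502])
b=p[275:306,390:424].max(2);print(b[::3,::3])
roi=np.zeros((480,640),bool);roi[270:312,385:428]=1
kk=roi&(W[...,2]>0.042)&(W[...,2]<.06);print("btn depth",kk.sum(),np.median(W[kk],0),W[kk].min(0),W[kk].max(0))
i=cv2.resize(p[190:300,90:240],None,fx=5,fy=5,interpolation=2);cv2.imwrite("pics/c1.png",i)
i=cv2.resize(s["pixels"][165:240,270:390],None,fx=6,fy=6,interpolation=2);cv2.imwrite("pics/c2.png",i)
for nm,(u0,u1,v0,v1) in dict(redcan=(360,395,190,230),jar=(410,485,170,240),tape=(305,355,265,315)).items():
    w=W[v0:v1,u0:u1].reshape(-1,3);w=w[w[:,2]>.015];print(nm,w.min(0),w.max(0))
E
```

```text
uint8 (480, 640, 3) [114 112 112] [53 51 50] [62 59 59]
[[119 143 172 175 173 169 171 173 184 187 192 198]
 [128 174 177 176 161 151 158 171 177 174 161 186]
 [138 176 167 137 129 118 119 131 160 179 165 172]
 [149 159 123 117  72  65  67  80 126 170 178 178]
 [156 129 127  75  64  64  64  65  93 143 174 181]
 [142 112 115  55  62  65  63  64  77 140 172 192]
 [153 116 111  54  62  63  62  61  82 141 170 193]
 [161 122  96  84  54  61  62  69 118 157 171 196]
 [173 141 107 106  98  86  99 122 138 170 167 197]
 [149 169 136 113 106 117 121 145 166 175 175 198]
 [121 133 143 142 129 151 156 172 174 166 175 197]]
btn depth 436 [ 0.42402005 -0.2573912   0.05037037] [ 0.40088788 -0.28243294  0.04200576] [ 0.44704477 -0.2344195   0.0584887 ]
redcan [ 0.55813491 -0.22997686  0.01908393] [ 0.61697757 -0.16971855  0.092175  ]
jar [ 0.53370517 -0.43117142  0.01500594] [ 0.6396559  -0.27485121  0.15774933]
tape [ 0.38440565 -0.15385732  0.01500559] [ 0.47256266 -0.06589964  0.03109511]
```

View pics/c1.png

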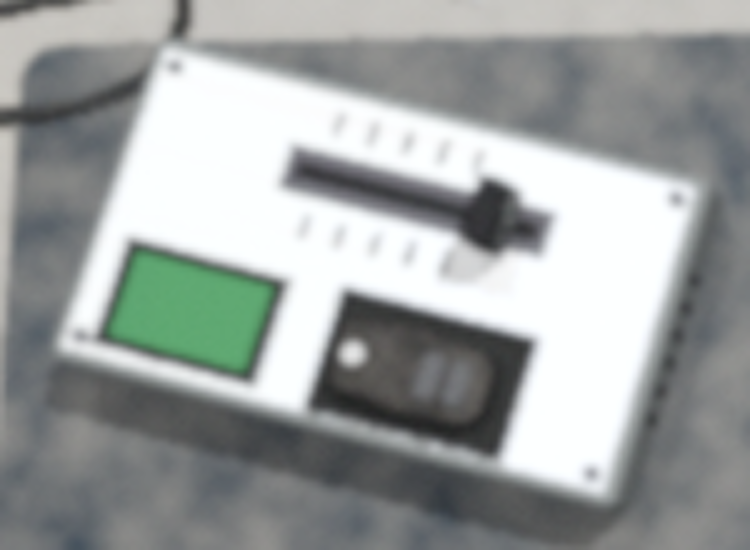

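View pics/c2.png

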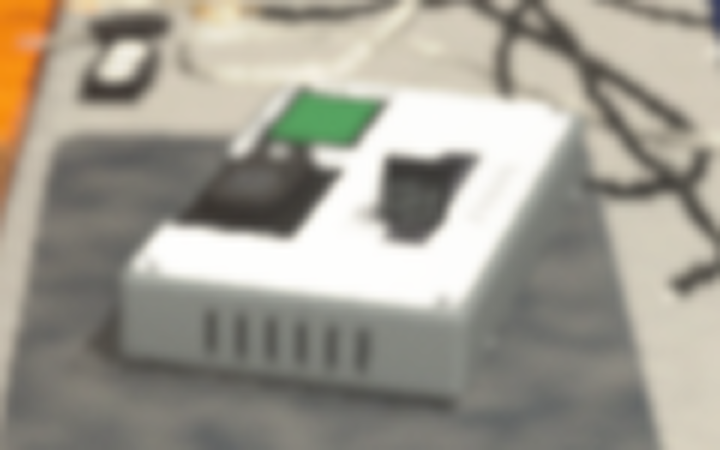

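The crops show the slot running from crop (290,168) to (548,232) and the lever near its right end at (490,205), clear panel on the push side, and five marks. The tool's y axis already lies nearly along tester y, so I'll push with the back of the closed fingers.

>>> {"api": "drive_tool", "payload": {"targets": [[0.026,-0.026,0,0,0,0],[0.026,-0.026,0,0,0,0],[0.026,-0.026,0,0,0,0],[0.026,-0.026,0,0,0,0],[0.026,-0.026,0,0,0,0],[0.026,-0.026,0,0,0,0],[0.026,-0.026,0,0,0,0],[0.026,-0.026,0,0,0,0],[0.026,-0.026,0,0,0,0],[0.026,-0.026,0,0,0,0]], "claw": 0, "grip_force": 20}}

```text
t: 0.93
position: [0.4253, 0.2369, 0.3034]
ee_rot: [[-0.95, 0.314, -0.001], [0.314, 0.95, -0.0], [0.001, -0.0, -1.0]]
ft_force: [0.9, 0.7, -0.0]
gripper_width: 0.0001
grasp_force: 0.0
```

>>> {"api": "drive_tool", "payload": {"targets": [[0.025,-0.025,0,0,0,0],[0.025,-0.025,0,0,0,0],[0.025,-0.025,0,0,0,3.7],[0.025,-0.025,0,0,0,0],[0,0,-0.02,0,0,0],[0,0,-0.02,0,0,0],[0,0,-0.02,0,0,0],[0,0,-0.02,0,0,0],[0,0,-0.02,0,0,0],[0,0,0,0,0,0]]}}

```text
t: 1.77
position: [0.5216, 0.138, 0.1982]
ee_rot: [[-0.968, 0.252, -0.01], [0.252, 0.968, -0.001], [0.01, -0.004, -1.0]]
ft_force: [-1.6, -0.0, -0.3]
gripper_width: 0.0003
grasp_force: 0.0
```

```bash

python3 - <<'E'
from h import *
t=dict(np.load("top0.npz"))
P=lambda x,y:ray(t,[90+(x+.5)/5-.5,190+(y+.5)/5-.5],.046)[0,:2]
o=np.array([.516,.228]);a=np.array([.2502,.9682]);X=np.array([.9682,-.2502])
for n,x,y in(("slotR",546,232),("slotL",288,168),("m1",460.5,212),("m2",425,201),("m3",390,192),("m4",355.5,182),("m5",321,176)):
  w=P(x,y);print(n,w.round(4),((w-o)@X).round(4),((w-o)@a).round(4))
s=ctrl.get_state();print(s["t"],s["qpos"],s["position"],s["ee_rot"].round(3),s["gripper_width"],s["ft_force"])
c=cap("side");W=world(c);np.savez("side1.npz",**c)
k=(W[...,2]>.09)&(W[...,2]<.5)&(abs(W[...,0]-.524)<.1)&(abs(W[...,1]-.139)<.1)
w=W[k]
for z in np.arange(.11,.26,.01):
  q=w[abs(w[:,2]-z)<.005]
  if len(q): print(z.round(3),len(q),q.min(0).round(3),q.max(0).round(3))
cv2.imwrite("pics/s1.png",cv2.resize(c["pixels"][80:260,250:430],None,fx=3.3,fy=3.3,interpolation=2))
E
```

```text
slotR [0.5307 0.1614] 0.0309 -0.0608
slotL [0.5566 0.2687] 0.0291 0.0495
m1 [0.5388 0.1968] 0.0299 -0.0245
m2 [0.5432 0.2116] 0.0305 -0.0091
m3 [0.5469 0.2261] 0.0303 0.0059
m4 [0.5509 0.2406] 0.0307 0.0209
m5 [0.5533 0.2549] 0.0294 0.0354
1.7667 [ 7.69881629e+00  5.58109925e+00 -3.36428670e+00  8.16451801e+01
 -1.23431449e-03  2.22785397e+01] [0.52158207 0.13801294 0.19815047] [[-0.968  0.252 -0.01 ]
 [ 0.252  0.968 -0.001]
 [ 0.01  -0.004 -1.   ]] 0.000260042405159603 [-1.63599697 -0.02801077 -0.26171826]
0.12 3 [0.519 0.134 0.125] [0.524 0.134 0.125]
0.13 31 [0.51  0.125 0.125] [0.53  0.138 0.135]
0.14 46 [0.51  0.123 0.135] [0.532 0.147 0.145]
0.15 50 [0.509 0.122 0.145] [0.532 0.144 0.155]
0.16 40 [0.509 0.122 0.155] [0.534 0.146 0.165]
0.17 43 [0.503 0.106 0.165] [0.538 0.161 0.175]
0.18 73 [0.5   0.098 0.175] [0.54  0.17  0.185]
0.19 71 [0.498 0.09  0.185] [0.543 0.181 0.195]
0.2 84 [0.496 0.082 0.195] [0.545 0.186 0.205]
0.21 105 [0.494 0.074 0.205] [0.547 0.194 0.215]
0.22 117 [0.496 0.079 0.215] [0.547 0.194 0.225]
0.23 110 [0.499 0.091 0.225] [0.543 0.167 0.235]
0.24 81 [0.502 0.097 0.235] [0.538 0.162 0.245]
0.25 70 [0.49  0.1   0.245] [0.552 0.133 0.255]
0.26 162 [0.486 0.098 0.255] [0.559 0.14  0.265]
```

View pics/s1.png

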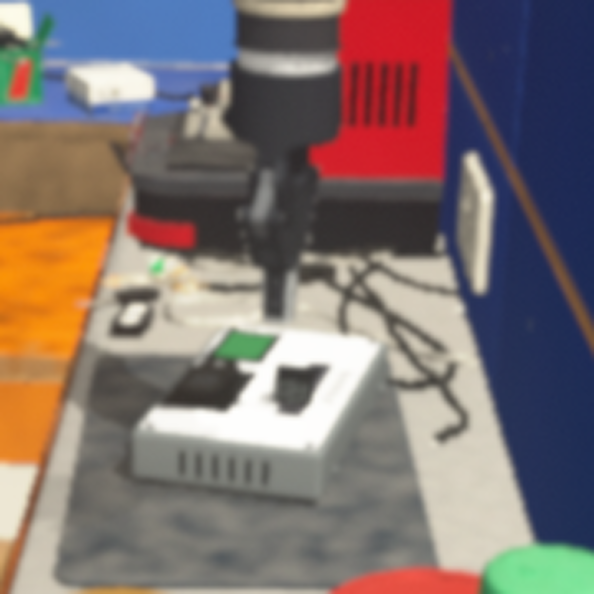

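The side view shows the closed fingertips above the tester with the lever clear to their left-end side. The depth data confirm tip length 73 mm and back half-width about 15 mm. Descending behind the lever now.

>>> {"api": "drive_tool", "payload": {"targets": [[0,0,-0.017,0,0,0],[0,0,-0.017,0,0,0],[0,0,-0.017,0,0,0],[0,0,-0.011,0,0,0],[0,0,-0.006,0,0,0],[0,0,0,0,0,0],[0,0,0,0,0,0]]}}

```text
t: 2.4
position: [0.5249, 0.1386, 0.1367]
ee_rot: [[-0.968, 0.251, 0.001], [0.251, 0.968, 0.0], [-0.001, 0.0, -1.0]]
ft_force: [0.4, -0.4, 0.5]
gripper_width: 0.0
grasp_force: 0.0
```

>>> {"api": "drive_tool", "payload": {"targets": [[0.0008,0.0029,0,0,0,0],[0.0008,0.0029,0,0,0,0],[0.0008,0.0029,0,0,0,0],[0.0008,0.0029,0,0,0,0],[0.0008,0.0029,0,0,0,0],[0,0,0,0,0,0],[0,0,0,0,0,0]]}}

```text
t: 2.98
position: [0.5286, 0.1533, 0.1359]
ee_rot: [[-0.968, 0.251, -0.0], [0.251, 0.968, -0.0], [0.0, -0.0, -1.0]]
ft_force: [-0.1, 0.1, -1.0]
gripper_width: -0.0001
grasp_force: 0.0
```

```bash
cat >> h.py <<'E'
o=np.array([.516,.228]);a=np.array([.2502,.9682]);X=np.array([.9682,-.2502])
def look(name=None):
    s=ctrl.get_state();d=s["position"][:2]-o
    print("t",round(s["t"],2),"tcp loc x,y,z",(d@X).round(4),(d@a).round(4),s["position"][2].round(4),"finger s",(d@a+.0702).round(4),"F along",(s["ft_force"][:2]@a).round(2),s["ft_force"].round(2))
    for n in("top","side"):
        c=cap(n);W=world(c);l=np.dstack([(W[...,:2]-o)@X,(W[...,:2]-o)@a,W[...,2]])
        k=(abs(l[...,0]-.03)<.018)&(l[...,1]>(d@a)+.0165)&(l[...,1]<.07)&(l[...,2]>.056)&(l[...,2]<.083)
        if k.sum(): print(n,k.sum(),np.percentile(l[k],[5,50,95],axis=0).round(4).tolist())
        if name==n: cv2.imwrite(f"pics/l{s['t']:.1f}.png",cv2.resize(c["pixels"][190:300,90:240] if n=="top" else c["pixels"][120:240,270:390],None,fx=5,fy=5,interpolation=2))
E
python3 -c "from h import *;look('top')"; ls pics
```

```text
t 2.98 tcp loc x,y,z 0.0309 -0.0692 0.1359 finger s 0.001 F along 0.09 [-0.06  0.11 -1.01]
side 30 [[0.0377, -0.0501, 0.0568], [0.0404, -0.0459, 0.067], [0.043, -0.0397, 0.076]]
c1.png
c2.png
l3.0.png
s1.png
side0.png
top0.png
```

>>> {"api": "drive_tool", "payload": {"targets": [[0.0003,0.001,-0.003,0,0,0],[0.0005,0.0019,-0.002,0,0,0],[0.0005,0.0019,0,0,0,0],[0.0005,0.0019,0,0,0,0],[0.0005,0.0019,0,0,0,0],[0,0,0,0,0,0]]}}

```text
t: 3.58
position: [0.5308, 0.1619, 0.1307]
ee_rot: [[-0.968, 0.251, -0.0], [0.251, 0.968, -0.0], [0.0, -0.0, -1.0]]
ft_force: [-0.2, -0.5, -0.3]
gripper_width: 0.0002
grasp_force: 0.0
```

>>> {"api": "drive_tool", "payload": {"targets": [[0.0005,0.0019,0,0,0,0],[0,0,0,0,0,0]]}}

```text
t: 3.75
position: [0.5311, 0.163, 0.1308]
ee_rot: [[-0.968, 0.252, -0.001], [0.252, 0.968, -0.002], [0.0, -0.002, -1.0]]
ft_force: [-0.6, -3.1, 0.3]
gripper_width: -0.0005
grasp_force: 1.7
```

>>> {"api": "drive_tool", "payload": {"targets": [[0.0005,0.0019,0,0,0,0],[0,0,0,0,0,0]]}}

```text
t: 3.92
position: [0.5313, 0.1638, 0.1309]
ee_rot: [[-0.968, 0.252, -0.002], [0.252, 0.968, -0.005], [0.0, -0.005, -1.0]]
ft_force: [-2.3, -6.3, 0.9]
gripper_width: 0.0002
grasp_force: 3.3
```

```bash
python3 -c "from h import *;look('side')"; ls pics
```

```text
t 3.92 tcp loc x,y,z 0.0309 -0.0583 0.1309 finger s 0.0119 F along -6.64 [-2.26 -6.28  0.89]
side 8 [[0.0392, -0.0415, 0.0586], [0.0405, -0.0393, 0.0701], [0.0426, -0.0353, 0.0768]]
c1.png
c2.png
l3.0.png
l3.9.png
s1.png
side0.png
top0.png
```

>>> {"api": "drive_tool", "payload": {"targets": [[0.0003,0.001,0,0,0,0],[0,0,0,0,0,0]]}}

```text
t: 4.18
position: [0.5314, 0.1642, 0.1309]
ee_rot: [[-0.968, 0.253, -0.002], [0.253, 0.967, -0.006], [0.0, -0.006, -1.0]]
ft_force: [-2.7, -7.1, 2.3]
gripper_width: 0.0
grasp_force: 4.1
```

>>> {"api": "drive_tool", "payload": {"targets": [[0.0003,0.001,0,0,0,0],[0,0,0,0,0,0]]}}

```text
t: 4.35
position: [0.5316, 0.1649, 0.1309]
ee_rot: [[-0.967, 0.253, -0.002], [0.253, 0.967, -0.007], [0.001, -0.007, -1.0]]
ft_force: [-3.9, -8.4, 2.7]
gripper_width: 0.0001
grasp_force: 4.3
```

>>> {"api": "drive_tool", "payload": {"targets": [[0.0003,0.001,0,0,0,0],[0,0,0,0,0,0]]}}

```text
t: 4.52
position: [0.5321, 0.1668, 0.1308]
ee_rot: [[-0.968, 0.253, -0.002], [0.253, 0.968, -0.004], [0.001, -0.004, -1.0]]
ft_force: [-1.8, -3.8, 0.7]
gripper_width: 0.0001
grasp_force: 2.5
```

>>> {"api": "drive_tool", "payload": {"targets": [[0.0002,0.0005,0,0,0,0],[0,0,0,0,0,0]]}}

```text
t: 4.68
position: [0.5324, 0.1681, 0.1308]
ee_rot: [[-0.968, 0.252, -0.001], [0.252, 0.968, -0.002], [0.001, -0.002, -1.0]]
ft_force: [-2.9, -5.1, 1.4]
gripper_width: -0.0002
grasp_force: 1.9
```

>>> {"api": "drive_tool", "payload": {"targets": [[0.0002,0.0005,0,0,0,0],[0,0,0,0,0,0]]}}

```text
t: 4.85
position: [0.5329, 0.1697, 0.1308]
ee_rot: [[-0.968, 0.251, -0.001], [0.251, 0.968, 0.001], [0.001, 0.001, -1.0]]
ft_force: [-1.7, -2.1, 0.3]
gripper_width: 0.0
grasp_force: 0.9
```

```bash
python3 -c "from h import *;look('side')"; ls pics
```

```text
t 4.85 tcp loc x,y,z 0.0309 -0.0522 0.1308 finger s 0.018 F along -2.48 [-1.7  -2.12  0.31]
side 14 [[0.0397, -0.0353, 0.0582], [0.0413, -0.0325, 0.0703], [0.0428, -0.0272, 0.0754]]
c1.png
c2.png
l3.0.png
l3.9.png
l4.8.png
s1.png
side0.png
top0.png
```

>>> {"api": "drive_tool", "payload": {"targets": [[0.0001,0.0005,0,0,0,0],[0,0,0,0,0,0],[0,0,0,0,0,0]]}}

```text
t: 5.2
position: [0.5338, 0.1705, 0.1312]
ee_rot: [[-0.968, 0.251, 0.001], [0.251, 0.968, 0.001], [-0.001, 0.001, -1.0]]
ft_force: [0.4, -0.3, -0.2]
gripper_width: -0.0001
grasp_force: 0.1
```

```bash
python3 -c "from h import *;look('side')"
```

```text
t 5.2 tcp loc x,y,z 0.0317 -0.0513 0.1312 finger s 0.0189 F along -0.23 [ 0.42 -0.35 -0.25]
top 1 [[0.0157, -0.0332, 0.0643], [0.0157, -0.0332, 0.0643], [0.0157, -0.0332, 0.0643]]
side 11 [[0.0399, -0.0337, 0.0576], [0.0422, -0.0317, 0.0669], [0.0429, -0.0295, 0.0767]]
```

View pics/l5.2.png

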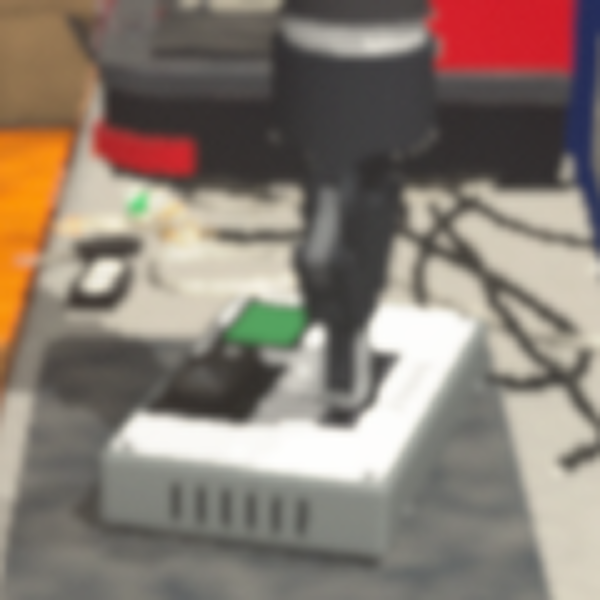

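The finger hides the lever here, though the force has fallen to zero at s ≈ 0.019, consistent with a snap. I'll creep ahead until I touch it again, which also confirms the click position.

>>> {"api": "drive_tool", "payload": {"targets": [[0,0,0,0,0,0],[0,0,0,0,0,0],[0,0,0,0,0,0],[0,0,0,0,0,0],[0.0002,0.001,0,0,0,0],[0,0,0,0,0,0]]}}

```text
t: 5.8
position: [0.5335, 0.171, 0.131]
ee_rot: [[-0.968, 0.251, 0.0], [0.251, 0.968, 0.0], [-0.0, 0.0, -1.0]]
ft_force: [0.2, 0.4, 0.4]
gripper_width: -0.0001
grasp_force: 0.0
```

>>> {"api": "drive_tool", "payload": {"targets": [[0.0002,0.001,0,0,0,0],[0,0,0,0,0,0]]}}

```text
t: 5.97
position: [0.5337, 0.1721, 0.1309]
ee_rot: [[-0.968, 0.251, -0.0], [0.251, 0.968, 0.0], [0.0, 0.0, -1.0]]
ft_force: [0.0, 0.3, -0.0]
gripper_width: 0.0002
grasp_force: 0.0
```

>>> {"api": "drive_tool", "payload": {"targets": [[0.0002,0.001,0,0,0,0],[0,0,0,0,0,0]]}}

```text
t: 6.13
position: [0.5339, 0.1731, 0.1309]
ee_rot: [[-0.968, 0.251, 0.0], [0.251, 0.968, 0.0], [0.0, 0.0, -1.0]]
ft_force: [0.4, -1.2, -0.1]
gripper_width: 0.0
grasp_force: 0.0
```

>>> {"api": "drive_tool", "payload": {"targets": [[0.0002,0.001,0,0,0,0],[0,0,0,0,0,0]]}}

```text
t: 6.3
position: [0.5341, 0.1741, 0.1309]
ee_rot: [[-0.968, 0.251, 0.0], [0.251, 0.968, 0.0], [0.0, 0.0, -1.0]]
ft_force: [-0.7, -0.2, -0.5]
gripper_width: -0.0001
grasp_force: 0.0
```

>>> {"api": "drive_tool", "payload": {"targets": [[0.0002,0.001,0,0,0,0],[0,0,0,0,0,0]]}}

```text
t: 6.47
position: [0.5343, 0.1751, 0.1309]
ee_rot: [[-0.968, 0.251, 0.0], [0.251, 0.968, 0.0], [-0.0, 0.0, -1.0]]
ft_force: [-0.4, -0.7, -0.7]
gripper_width: -0.0003
grasp_force: 0.0
```

>>> {"api": "drive_tool", "payload": {"targets": [[0.0002,0.001,0,0,0,0],[0,0,0,0,0,0]]}}

```text
t: 6.63
position: [0.5345, 0.1761, 0.1309]
ee_rot: [[-0.968, 0.251, 0.0], [0.251, 0.968, 0.0], [-0.0, 0.0, -1.0]]
ft_force: [-0.6, 0.0, -0.0]
gripper_width: -0.0001
grasp_force: 0.0
```

>>> {"api": "drive_tool", "payload": {"targets": [[0.0002,0.001,0,0,0,0],[0,0,0,0,0,0]]}}

```text
t: 6.8
position: [0.5346, 0.1768, 0.1309]
ee_rot: [[-0.968, 0.251, -0.0], [0.251, 0.968, -0.001], [-0.0, -0.001, -1.0]]
ft_force: [0.0, -0.5, -0.6]
gripper_width: 0.0002
grasp_force: 0.4
```

>>> {"api": "drive_tool", "payload": {"targets": [[0.0002,0.001,0,0,0,0],[0,0,0,0,0,0]]}}

```text
t: 6.97
position: [0.5347, 0.1773, 0.1309]
ee_rot: [[-0.968, 0.252, -0.0], [0.252, 0.968, -0.002], [-0.0, -0.002, -1.0]]
ft_force: [-0.6, -2.3, 1.1]
gripper_width: 0.0001
grasp_force: 1.5
```

Contact is re-made at finger s = 0.025, so the lever is in click 1. On to click 2.

>>> {"api": "drive_tool", "payload": {"targets": [[0,0,0,0,0,0],[0,0,0,0,0,0],[0.0003,0.001,0,0,0,0],[0.0003,0.001,0,0,0,0],[0.0003,0.001,0,0,0,0],[0,0,0,0,0,0]]}}

```text
t: 7.47
position: [0.5351, 0.1787, 0.131]
ee_rot: [[-0.968, 0.253, -0.002], [0.253, 0.968, -0.006], [0.0, -0.006, -1.0]]
ft_force: [-4.0, -9.5, 3.9]
gripper_width: 0.0003
grasp_force: 4.7
```

>>> {"api": "drive_tool", "payload": {"targets": [[0.0002,0.001,0,0,0,0],[0.0002,0.001,0,0,0,0],[0,0,0,0,0,0]]}}

```text
t: 7.72
position: [0.5359, 0.1819, 0.1309]
ee_rot: [[-0.968, 0.252, -0.001], [0.252, 0.968, -0.002], [0.0, -0.002, -1.0]]
ft_force: [-1.8, -3.4, 1.3]
gripper_width: 0.0001
grasp_force: 2.0
```

>>> {"api": "drive_tool", "payload": {"targets": [[0.0002,0.0005,0,0,0,0],[0.0002,0.0005,0,0,0,0],[0,0,0,0,0,0]]}}

```text
t: 7.97
position: [0.5367, 0.1847, 0.1309]
ee_rot: [[-0.968, 0.251, 0.0], [0.251, 0.968, 0.002], [0.0, 0.002, -1.0]]
ft_force: [-0.2, -0.6, 0.1]
gripper_width: 0.0002
grasp_force: 0.4
```

>>> {"api": "drive_tool", "payload": {"targets": [[0.0002,0.0005,0,0,0,0],[0,0,0,0,0,0],[0,0,0,0,0,0]]}}

```text
t: 8.22
position: [0.5369, 0.1852, 0.1309]
ee_rot: [[-0.968, 0.251, 0.001], [0.251, 0.968, 0.002], [-0.0, 0.002, -1.0]]
ft_force: [-0.4, 0.0, 0.2]
gripper_width: 0.0001
grasp_force: 0.0
```

>>> {"api": "drive_tool", "payload": {"targets": [[0,0,0,0,0,0],[0,0,0,0,0,0],[0,0,0,0,0,0],[0,0,0,0,0,0],[0.0003,0.001,0,0,0,0],[0.0003,0.001,0,0,0,0],[0.0003,0.001,0,0,0,0],[0,0,0,0,0,0]]}}

```text
t: 8.88
position: [0.5378, 0.1877, 0.1309]
ee_rot: [[-0.968, 0.251, 0.0], [0.251, 0.968, 0.0], [-0.0, 0.0, -1.0]]
ft_force: [-0.0, -0.5, 0.4]
gripper_width: 0.0
grasp_force: 0.0
```

>>> {"api": "drive_tool", "payload": {"targets": [[0.0003,0.001,0,0,0,0],[0,0,0,0,0,0]]}}

```text
t: 9.05
position: [0.538, 0.1886, 0.1309]
ee_rot: [[-0.968, 0.251, 0.0], [0.251, 0.968, 0.0], [-0.0, 0.0, -1.0]]
ft_force: [0.3, -0.3, -0.0]
gripper_width: 0.0002
grasp_force: 0.0
```

>>> {"api": "drive_tool", "payload": {"targets": [[0.0003,0.001,0,0,0,0],[0,0,0,0,0,0]]}}

```text
t: 9.22
position: [0.5383, 0.1896, 0.1309]
ee_rot: [[-0.968, 0.251, 0.0], [0.251, 0.968, 0.0], [0.0, 0.0, -1.0]]
ft_force: [-0.3, -0.7, -0.4]
gripper_width: 0.0
grasp_force: 0.0
```

>>> {"api": "drive_tool", "payload": {"targets": [[0.0003,0.001,0,0,0,0],[0,0,0,0,0,0]]}}

```text
t: 9.38
position: [0.5386, 0.1906, 0.1309]
ee_rot: [[-0.968, 0.251, 0.0], [0.251, 0.968, 0.0], [-0.0, 0.0, -1.0]]
ft_force: [0.6, -0.3, 0.5]
gripper_width: -0.0
grasp_force: 0.0
```

>>> {"api": "drive_tool", "payload": {"targets": [[0,0,0,0,0,0],[0.0003,0.001,0,0,0,0],[0.0003,0.001,0,0,0,0],[0.0003,0.001,0,0,0,0],[0.0003,0.001,0,0,0,0],[0,0,0,0,0,0]]}}

```text
t: 9.88
position: [0.5392, 0.1927, 0.131]
ee_rot: [[-0.968, 0.252, -0.002], [0.252, 0.968, -0.005], [0.0, -0.005, -1.0]]
ft_force: [-3.0, -5.5, 3.4]
gripper_width: 0.0003
grasp_force: 3.3
```

>>> {"api": "drive_tool", "payload": {"targets": [[0.0003,0.001,0,0,0,0],[0.0003,0.001,0,0,0,0],[0.0003,0.001,0,0,0,0],[0,0,0,0,0,0]]}}

```text
t: 10.22
position: [0.5399, 0.1956, 0.131]
ee_rot: [[-0.968, 0.253, -0.002], [0.253, 0.968, -0.004], [0.001, -0.005, -1.0]]
ft_force: [-2.5, -5.0, 2.5]
gripper_width: -0.0001
grasp_force: 2.6
```

>>> {"api": "drive_tool", "payload": {"targets": [[0.0002,0.0005,0,0,0,0],[0,0,0,0,0,0],[0,0,0,0,0,0]]}}

```text
t: 10.47
position: [0.5405, 0.1974, 0.1309]
ee_rot: [[-0.968, 0.252, -0.001], [0.252, 0.968, -0.001], [0.001, -0.001, -1.0]]
ft_force: [-2.0, -2.2, 1.6]
gripper_width: -0.0003
grasp_force: 1.7
```

>>> {"api": "drive_tool", "payload": {"targets": [[0.0002,0.0005,0,0,0,0],[0,0,0,0,0,0],[0,0,0,0,0,0]]}}

```text
t: 10.72
position: [0.5413, 0.1991, 0.1308]
ee_rot: [[-0.968, 0.251, 0.001], [0.251, 0.968, 0.002], [-0.0, 0.002, -1.0]]
ft_force: [-0.2, -0.3, 0.4]
gripper_width: 0.0002
grasp_force: 0.2
```

>>> {"api": "drive_tool", "payload": {"targets": [[0.0002,0.0007,0,0,0,0],[0,0,0,0,0,0],[0,0,0,0,0,0]]}}

```text
t: 10.97
position: [0.5416, 0.1997, 0.1309]
ee_rot: [[-0.968, 0.251, 0.001], [0.251, 0.968, 0.001], [-0.001, 0.001, -1.0]]
ft_force: [0.1, 0.7, 0.8]
gripper_width: -0.0002
grasp_force: 0.0
```

>>> {"api": "drive_tool", "payload": {"targets": [[0.0002,0.001,0,0,0,0],[0,0,0,0,0,0],[0,0,0,0,0,0]]}}

```text
t: 11.22
position: [0.5416, 0.2004, 0.131]
ee_rot: [[-0.968, 0.251, 0.0], [0.251, 0.968, 0.0], [-0.0, 0.0, -1.0]]
ft_force: [0.3, -0.3, 0.8]
gripper_width: -0.0001
grasp_force: 0.0
```

>>> {"api": "drive_tool", "payload": {"targets": [[0.0002,0.001,0,0,0,0],[0,0,0,0,0,0],[0,0,0,0,0,0]]}}

```text
t: 11.47
position: [0.5417, 0.2012, 0.1309]
ee_rot: [[-0.968, 0.251, 0.0], [0.251, 0.968, 0.0], [-0.0, 0.0, -1.0]]
ft_force: [-0.6, 0.9, 0.1]
gripper_width: -0.0002
grasp_force: 0.0
```

Third snap; backing off, rising and checking.

>>> {"api": "drive_tool", "payload": {"targets": [[-0.001,-0.004,0,0,0,0],[-0.002,-0.008,0,0,0,0],[-0.002,-0.008,0,0,0,0],[0,0,0.02,0,0,0],[0,0,0.03,0,0,0],[0,0,0.03,0,0,0],[0,0,0.03,0,0,0],[0,-0.03,0.02,0,0,0],[0,-0.03,0,0,0,0],[0,-0.03,0,0,0,0]]}}

```text
t: 12.3
position: [0.5373, 0.0898, 0.2638]
ee_rot: [[-0.968, 0.25, 0.005], [0.25, 0.968, -0.0], [-0.005, 0.001, -1.0]]
ft_force: [0.5, -0.4, -0.3]
gripper_width: -0.0001
grasp_force: 0.0
```

>>> {"api": "drive_tool", "payload": {"targets": [[-0.01,-0.03,0,0,0,0],[-0.01,-0.03,0,0,0,0],[-0.01,-0.03,0,0,0,0],[-0.01,-0.03,0,0,0,0],[-0.01,-0.03,0,0,0,0],[-0.01,-0.03,0,0,0,0],[0,0,0,0,0,0],[0,0,0,0,0,0]]}}

```text
t: 12.97
position: [0.4757, -0.0907, 0.261]
ee_rot: [[-0.967, 0.256, 0.0], [0.256, 0.967, 0.0], [-0.0, 0.0, -1.0]]
ft_force: [-0.3, 1.0, -0.4]
gripper_width: -0.0002
grasp_force: 0.0
```

```bash
python3 - <<'E'
from h import *
c=cap("top");W=world(c);l=np.dstack([(W[...,:2]-o)@X,(W[...,:2]-o)@a,W[...,2]])
k=(abs(l[...,0]-.03)<.02)&(abs(l[...,1])<.08)&(l[...,2]>.07)&(l[...,2]<.09)
print(np.percentile(l[k],[3,50,97],axis=0).round(4).tolist(),k.sum())
cv2.imwrite("pics/t2.png",cv2.resize(c["pixels"][180:320,90:240],None,fx=4,fy=4,interpolation=2))
s=ctrl.get_state();print(s["t"],s["qpos"].round(1),s["position"])
E
```

```text
[[0.0158, -0.0027, 0.0713], [0.0292, 0.0018, 0.0778], [0.0421, 0.0094, 0.0819]] 103
13.0167 [-18.6  -3.6  -5.5  88.1   0.   -3.9] [ 0.47611118 -0.08961689  0.26096084]
```

View pics/t2.png

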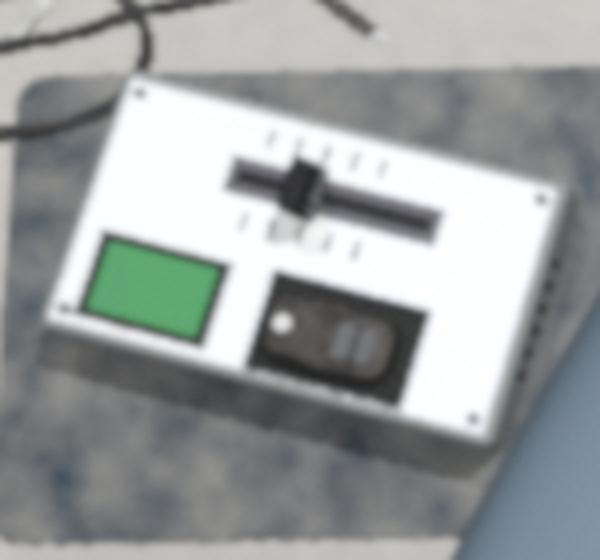

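The lever stands at the third mark, with the remote undisturbed in its bay; the measured shift of 47 mm fits click 3 only. On to the button.

>>> {"api": "drive_tool", "payload": {"targets": [[-0.0075,-0.024,0,0,0,0],[-0.0075,-0.024,0,0,0,0],[-0.0075,-0.024,0,0,0,0],[-0.0075,-0.024,0,0,0,0],[-0.0075,-0.024,0,0,0,0],[-0.0075,-0.024,0,0,0,0],[-0.007,-0.024,0,0,0,0],[0,0,0,0,0,0],[0,0,-0.03,0,0,0],[0,0,-0.03,0,0,0]]}}

```text
t: 13.85
position: [0.4266, -0.2572, 0.2028]
ee_rot: [[-0.968, 0.251, 0.005], [0.251, 0.968, -0.003], [-0.006, -0.002, -1.0]]
ft_force: [0.3, 1.1, -0.2]
gripper_width: 0.0001
grasp_force: 0.0
```

>>> {"api": "drive_tool", "payload": {"targets": [[0,0,-0.03,0,0,0],[0,0,-0.02,0,0,0],[0,0,-0.01,0,0,0],[0,0,-0.008,0,0,0],[0,0,0,0,0,0],[0,0,0,0,0,0],[0,0,0,0,0,0]]}}

```text
t: 14.43
position: [0.4258, -0.2574, 0.1347]
ee_rot: [[-0.968, 0.251, 0.003], [0.251, 0.968, -0.002], [-0.003, -0.001, -1.0]]
ft_force: [-0.4, 0.1, 0.2]
gripper_width: -0.0002
grasp_force: 0.0
```

```bash
python3 - <<'E'
from h import *
c=cap("side");cv2.imwrite("pics/b.png",cv2.resize(c["pixels"][230:350,220:340],None,fx=4,fy=4,interpolation=2))
print(ctrl.get_state()["position"])
E
```

```text
[ 0.42578404 -0.2575055   0.13486388]
```

View pics/b.png

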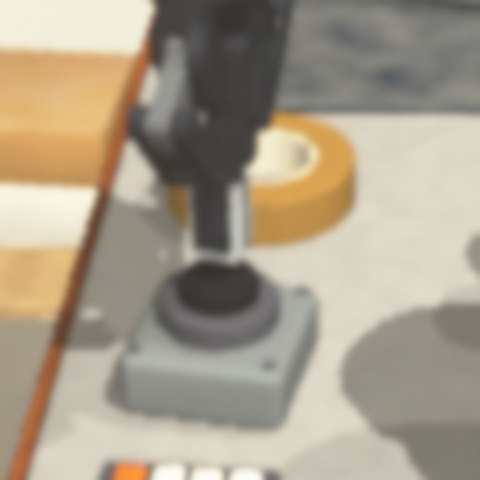

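The fingertips (crop (217,255)) hover centred over the button, so I'm pressing in steps.

>>> {"api": "drive_tool", "payload": {"targets": [[0,0,-0.005,0,0,0],[0,0,-0.005,0,0,0],[0,0,-0.004,0,0,0],[0,0,0,0,0,0]]}}

```text
t: 14.82
position: [0.4254, -0.2575, 0.1192]
ee_rot: [[-0.968, 0.252, 0.002], [0.252, 0.968, -0.002], [-0.002, -0.001, -1.0]]
ft_force: [1.8, -0.8, 5.0]
gripper_width: -0.0001
grasp_force: 2.2
```

>>> {"api": "drive_tool", "payload": {"targets": [[0,0,-0.003,0,0,0],[0,0,-0.002,0,0,0],[0,0,0,0,0,0]]}}

```text
t: 15.07
position: [0.4255, -0.2576, 0.1184]
ee_rot: [[-0.968, 0.251, 0.003], [0.251, 0.968, -0.002], [-0.003, -0.002, -1.0]]
ft_force: [-3.7, 3.0, 18.9]
gripper_width: 0.0001
grasp_force: 9.7
```

>>> {"api": "drive_tool", "payload": {"targets": [[0,0,-0.002,0,0,0],[0,0,0,0,0,0],[0,0,0,0,0,0]]}}

```text
t: 15.32
position: [0.4255, -0.2576, 0.1182]
ee_rot: [[-0.968, 0.251, 0.003], [0.251, 0.968, -0.003], [-0.004, -0.002, -1.0]]
ft_force: [-6.7, 6.0, 27.3]
gripper_width: -0.0001
grasp_force: 13.7
```

Hard stop with 27 N after about 5 N of spring. Releasing in steps to confirm the full 6 mm of travel.

>>> {"api": "drive_tool", "payload": {"targets": [[0,0,0.005,0,0,0],[0,0,0,0,0,0],[0,0,0,0,0,0]]}}

```text
t: 15.57
position: [0.4255, -0.2576, 0.1186]
ee_rot: [[-0.968, 0.252, 0.003], [0.252, 0.968, -0.002], [-0.003, -0.001, -1.0]]
ft_force: [0.2, -0.6, 9.2]
gripper_width: -0.0002
grasp_force: 5.2
```

>>> {"api": "drive_tool", "payload": {"targets": [[0,0,0.002,0,0,0],[0,0,0,0,0,0],[0,0,0,0,0,0]]}}

```text
t: 15.82
position: [0.4255, -0.2576, 0.1195]
ee_rot: [[-0.968, 0.252, 0.002], [0.252, 0.968, -0.002], [-0.003, -0.001, -1.0]]
ft_force: [2.7, -1.8, 3.8]
gripper_width: -0.0002
grasp_force: 2.2
```

>>> {"api": "drive_tool", "payload": {"targets": [[0,0,0.002,0,0,0],[0,0,0,0,0,0],[0,0,0,0,0,0]]}}

```text
t: 16.07
position: [0.4248, -0.257, 0.1209]
ee_rot: [[-0.968, 0.252, 0.0], [0.252, 0.968, -0.0], [-0.0, -0.0, -1.0]]
ft_force: [2.7, -1.2, 4.0]
gripper_width: -0.0002
grasp_force: 1.7
```

>>> {"api": "drive_tool", "payload": {"targets": [[0,0,0.0015,0,0,0],[0,0,0,0,0,0],[0,0,0,0,0,0]]}}

```text
t: 16.32
position: [0.4244, -0.2567, 0.1221]
ee_rot: [[-0.968, 0.251, -0.001], [0.251, 0.968, 0.0], [0.001, 0.0, -1.0]]
ft_force: [1.3, -1.4, 3.1]
gripper_width: 0.0
grasp_force: 1.4
```

>>> {"api": "drive_tool", "payload": {"targets": [[0,0,0.0015,0,0,0],[0,0,0,0,0,0],[0,0,0,0,0,0]]}}

```text
t: 16.57
position: [0.4241, -0.2565, 0.1235]
ee_rot: [[-0.968, 0.251, -0.001], [0.251, 0.968, 0.001], [0.002, 0.001, -1.0]]
ft_force: [1.1, -1.5, 1.2]
gripper_width: -0.0001
grasp_force: 1.0
```

Spring force fades out about 6 mm above the stop, so the press was full. Lifting clear.

>>> {"api": "drive_tool", "payload": {"targets": [[0,0,0.004,0,0,0],[0,0,0.01,0,0,0],[0,0,0.03,0,0,0],[0,0,0.03,0,0,0],[0,0,0.03,0,0,0],[0,0.03,0.01,0,0,0],[0,0.03,0,0,0,0],[0,0.03,0,0,0,0],[0,0,0,0,0,0],[0,0,0,0,0,0]]}}

```text
t: 17.4
position: [0.4243, -0.1655, 0.2383]
ee_rot: [[-0.969, 0.249, -0.001], [0.249, 0.969, 0.0], [0.001, 0.0, -1.0]]
ft_force: [0.9, -0.3, -0.2]
gripper_width: 0.0002
grasp_force: 0.0
```

```bash
python3 - <<'E'
from h import *
c=cap("top");W=world(c);l=np.dstack([(W[...,:2]-o)@X,(W[...,:2]-o)@a,W[...,2]])
k=(abs(l[...,0]-.03)<.02)&(abs(l[...,1])<.08)&(l[...,2]>.07)&(l[...,2]<.09)
print(np.median(l[k],0).round(4),k.sum())
c=cap("side");W=world(c);k=(abs(W[...,0]-.424)<.012)&(abs(W[...,1]+.2575)<.012)&(W[...,2]<.07);print("btn z",np.median(W[k],0),k.sum())
print(ctrl.finish_job())
E
```

```text
[0.0291 0.0021 0.078 ] 103
btn z [ 0.42429917 -0.25928266  0.05104087] 119
the job is handed in; nothing more can be done
None
```

I pushed the lever click by click until it rested in the third click, then pressed the hand-switch button fully down and let it come back up, and handed the job in at about 17.5 s; no verdict came back.

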